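# Pack the cool box and latch it

### The job

We are closing the coffee bar: press the loose stopper down onto the open steel canister until its seal is fully squashed and it sits level, then stand the stoppered canister and every white jar on the counter upright on the floor of the cool box. Last, swing the cool box's lid shut and push its front edge down against the rubber gasket until the spring catch snaps over and holds it. Leave the mug, the milk pitcher and the syrup bottle where they are.

Things in the scene. Friction and masses are not known exactly. Their poses are not given: they have to be found in the camera images.
- coolbox_floor (a point): Cool box fixed to the counter, grey, open top, 210 (its x) x 280 (its y) mm outside. Point: centre of its inner floor, 15 mm above the counter. Clear inside 170 (x) x 240 (y) mm, walls 20 mm thick, rim 95 mm above the counter, rubber gasket up to 10 mm above the rim; inside 112 mm high with the lid shut. Its x points from the front (catch side, nearest the robot) to the hinge side; z up.
- catch_post (a point): Top centre of the dark steel post of the spring catch, 12 x 50 mm, at the middle of the cool box's front: 140 mm in front of the box's floor point, 132 mm above the counter.
- lid_hinge (a point): Middle of the hinge line of the cool box's lid, along the box's y at its rear top edge: 105 mm behind the floor point (its +x) and 95 mm above the counter. It lies on the lid and turns with it.
- lid_front (a point): Middle of the front edge of the lid's flat outer face; moves with the lid. Shut: 210 mm in front of the hinge line, 44 mm above it, 139 mm above the counter. The lid is a white hollow cover 210 x 280 x 42 mm; open upright it reaches 305 mm above the counter, its outer face 44 mm behind the hinge line, looking away from the robot.
- box_lid (a joint): Opening angle of the cool box's lid, rad: 0 latched, 1.57 upright. A stiff hinge (2 to 4 N at the front edge) keeps it where it is left. The gasket resists below 0.04; pushed at the middle of its front edge (15 to 20 N) to about 0 or just below (stop at -0.012), the catch snaps over. Not caught, it comes to rest at 0.009 to 0.03, catch pushed back or not reached; caught, it stays near 0.003.
- catch (a joint): Spring catch at the front of the cool box, travel in m: 0 sprung home (also while the lid stands open), up to 0.009 while the lid's bar pushes it back as it passes.
- can_mid (a point): Open steel canister, round, 62 mm across, rim 65 mm above its base, bore 54 mm (52 mm inside the seal), standing on the counter. The point is on its axis, half-way up (32.5 mm above the base); z is its axis. A black rubber seal ring stands up to 5 mm above the rim. The seated stopper adds 28 mm above the rim (93 mm in all).
- seal (a joint): How far the canister's seal ring is squashed, in m: 0 standing 5 mm above the rim, 0.005 flush with the rim. It takes some 6 N to squash and stays squashed.
- stopper_knob (a point): Loose stopper, knob up on the counter, 40 mm high in all: tapered clear plug 12 mm high (32 mm across below, 42 above), steel flange 56 mm across, 6 mm thick, round black knob 24 mm across, 22 mm high. Point: the knob's centre, 29 mm above the plug's bottom, 11 mm below the top. Set on the unsquashed seal it is 54.5 mm above the canister's point; pressed home, 49.5 mm.
- jar1_mid (a point): White round jar with a wooden cap, 62 mm across (cap 60 mm), 70 mm high, about 0.28 kg, heavy at the base; the point is its centre, half-way up (35 mm above its base), z its axis. One to three such jars are present; an absent one reads None.
- jar2_mid (a point): White round jar with a wooden cap, 62 mm across (cap 60 mm), 70 mm high, about 0.28 kg, heavy at the base; the point is its centre, half-way up (35 mm above its base), z its axis. One to three such jars are present; an absent one reads None.
- jar3_mid (a point): White round jar with a wooden cap, 62 mm across (cap 60 mm), 70 mm high, about 0.28 kg, heavy at the base; the point is its centre, half-way up (35 mm above its base), z its axis. One to three such jars are present; an absent one reads None.
- mug: White mug, 80 mm high, 76 mm across; leave alone. Origin: centre of its underside.
- pitcher: Steel milk pitcher with a handle, 100 mm high, 84 mm across; leave alone. Origin: centre of its underside.
- syrup: Amber syrup bottle, 240 mm high, 70 mm across; leave alone. Origin: centre of its underside.
Not all that is in view belongs to the job. What is shaped like the part that bears jar1_mid but green or turquoise is not meant.

How it is judged:
By the outcome, as a careful person would: the job done as asked, in the order asked, and still so for the second after the job is handed in, with the robot touching nothing.
Of jar1, jar2, jar3 only 1 to 3 are there at a start; the rules pass over those that are not, and their reading is None.
At some moment in a run one of jar1, jar2, jar3 may be knocked a few centimetres aside while the robot is not near it.
It also fails if it takes over 210 s, if anything falls off the work surface, if the arm or the gripper's body presses on something with over 40 N, if the wrist force passes 120 N, or if a joint passes its speed limit or range.

### The arm

A 6-joint arm with a two-finger parallel gripper is mounted at the origin on the work surface. World frame = base frame: x ahead of the robot, y to its left, z up, the work surface at z = 0. Lengths are in m, angles in rad, forces in N, time in s.
With the tool pointing down it reaches from about 0.275 to 0.875 m from the base axis. Payload 12.5 kg.
Tool frame: the origin (TCP) lies at the very end of the fingers, on their centre line; the grasp point (between the pads) lies 19 mm behind it; x points along the fingers, y is the direction in which the jaws open and shut, and the axes are right-handed (so a half turn about x gives the same grasp; the last joint's range is limited). The gripper opens to 85 mm and grips with 20 to 120 N. Pads are 22 mm wide; open, the fingers measure 114 mm over their backs; the gripper's body (76 mm by 85 mm) begins 54 mm behind the grasp point. The pads swing forward as they close: fully open they stand 13 mm farther back than shut.
Start: joints at [-1.391, 0.351, 1.652, -0, 1.139, -0.085], TCP at [0.144, -0.531, 0.231] pointing down, gripper open.
Joint ranges: [-2.75, 2.75], [-0.79, 2.1], [0.01, 2.65], [-1.57, 4.71], [0.07, 3.14], [-2.87, 2.87]. Speed limits (rad/s): [2.22, 2.22, 2.79, 3.14, 3.14, 3.14].

### API

Orientations are given as a 3x3 rotation matrix whose columns are the frame's x, y, z axes.
In Python, from bench import manip gives the robot as it stands. Calls block until the motion is done:
- manip.move_ptp(position, orientation): joint-space move of the TCP to a pose.
- manip.move_l(position, attitude=None, max_speed=0.15): straight line of the TCP; attitude=None keeps the orientation; max_speed is the mean speed in m/s.
- manip.move_j(angles): joint-space move.
- manip.set_gripper(opening, effort=None): opening from 0.0 (shut) to 1.0 (fully open); effort is the grip in N (None keeps the last); returns when the fingers have stopped.
- manip.dwell(seconds).
- manip.inverse_kinematics(position, orientation): joint angles nearest the present ones, or None.
- manip.grab_frame(name): name is "scene" or "top"; returns (picture, depth): 480x640x3 uint8, red, green, blue; 480x640 float32, m along the optical axis (not along the pixel's ray), 0 where there is no reading.
- manip.get_calibration(name): a dict with "camera_matrix" (3x3 intrinsics, pixels), "k1" (the pictures are not rectified: a ray, as slopes to the right and down, at radius r is drawn at 1 + k1 r^2 times it, then the intrinsics apply), "R" (3x3) and "t" (3): a world point X has camera coordinates R X + t. Camera axes: x right, y down, z forward; pixel columns grow to the right and rows downward; lengths in m; the calibration is good to about 2 mm. A picture is of the moment at which its call begins. get_calibration takes no time and is no camera call.
A pose or a line that the arm cannot do raises manip.Unreachable and nothing moves.
- manip.sign_off(): hands the job in, once; it reports no verdict.
Trained networks look in the newest picture that a camera, given by its name, has taken for a name from the list of things; names that differ only in an ending like _2 or _b are one class to them, and where a whole thing is asked for, a point or a joint stands for the part that bears it (a point fixed in the world has none). Each returns a list of dicts, best first, with "confidence" (0 to 1); they miss things now and then, are a little off and sometimes report something else, mostly with a low value. They report only what shows in the picture. A call takes as long as a camera call. They do not tell look-alikes from the thing itself.
- manip.look_for(camera, name): "at" ([x, y, z] in m, in world coordinates, good to about 4 mm: the middle of the surface that is visible of it).
Readings, each from a call of its own:
- manip.current_time(): time.
- manip.current_qpos(): joint angles.
- manip.current_joint_vel(): joint speeds.
- manip.current_joint_torque(): joint torques, N m.
- manip.current_ee_pos(): TCP position.
- manip.current_tcp_rot(): TCP orientation.
- manip.current_force(): force on the tool from outside, world axes, zero at the start.
- manip.current_ft_torque(): the same for the moment, N m.
- manip.current_grip_width(): opening from 0.0 (shut) to 1.0 (fully open).
Only numpy, scipy, OpenCV 4.12 (cv2) and the standard library are available. Lean on these libraries where they do the work, as an engineer would, in place of code of your own. Each camera call takes 0.05 s, during which the arm holds its last target.

## Working session

There is one attempt and no reset: what is moved stays moved. The work goes in short steps, each a Python script; the robot and the scene stay as the last script left them, time stands still between calls to the robot, and variables do not carry over. Pictures are saved under pics/ and viewed, and the job is handed in when it is done.

```bash
mkdir -p pics; ls; python3 - <<'E'
from bench import manip
import cv2,numpy as np
for n in ("scene","top"):
    p,d=manip.grab_frame(n); cv2.imwrite(f"pics/{n}0.png",p[:,:,::-1]); 
    c=manip.get_calibration(n); print(n,c)
    for k in ["coolbox_floor","catch_post","lid_hinge","lid_front","can_mid","stopper_knob","jar1_mid","mug","pitcher","syrup"]:
        r=manip.look_for(n,k); print(n,k,[(np.round(q["at"],3).tolist(),round(q["confidence"],2)) for q in r])
print(manip.current_time(),manip.current_grip_width(),manip.current_tcp_rot())
E
```

```text
pics
scene {'camera_matrix': array([[474.07224734,   0.        , 321.9946975 ],
       [  0.        , 474.07224734, 233.56309816],
       [  0.        ,   0.        ,   1.        ]]), 'k1': -0.06226255309171515, 'R': array([[-0.28365882,  0.95888959,  0.00827227],
       [ 0.57689592,  0.17753558, -0.79729054],
       [-0.76598222, -0.22138625, -0.60353903]]), 't': array([ 0.11959456, -0.22350761,  1.62833361])}
scene coolbox_floor [([0.641, 0.136, 0.199], 0.85)]
scene catch_post [([0.64, 0.136, 0.202], 0.96)]
scene lid_hinge [([0.464, -0.295, 0.054], 0.73), ([0.642, 0.128, 0.227], 0.68)]
scene lid_front [([0.645, 0.128, 0.229], 0.73)]
scene can_mid [([0.437, -0.14, 0.048], 0.95), ([0.762, -0.296, 0.049], 0.75), ([0.646, 0.123, 0.225], 0.42)]
scene stopper_knob [([0.567, -0.13, 0.017], 0.51)]
scene jar1_mid [([0.479, -0.404, 0.055], 0.85), ([0.464, -0.294, 0.055], 0.73), ([0.576, -0.32, 0.05], 0.72)]
scene mug [([0.567, -0.133, 0.018], 0.27)]
scene pitcher []
scene syrup [([0.633, 0.449, 0.122], 0.84)]
top {'camera_matrix': array([[481.54451404,   0.        , 319.41041494],
       [ 
[... 379 characters left out ...]
atch_post [([0.561, 0.135, 0.099], 0.56)]
top lid_hinge [([0.62, 0.121, 0.301], 0.79)]
top lid_front [([0.621, 0.126, 0.304], 0.73)]
top can_mid [([0.43, -0.145, 0.009], 0.71)]
top stopper_knob [([0.554, -0.136, 0.018], 0.56)]
top jar1_mid [([0.459, -0.402, 0.072], 0.98), ([0.444, -0.295, 0.07], 0.93), ([0.553, -0.321, 0.07], 0.73), ([0.429, -0.146, 0.009], 0.21)]
top mug [([0.764, -0.314, 0.04], 0.66)]
top pitcher [([0.725, -0.113, 0.047], 0.86), ([0.623, 0.121, 0.303], 0.27)]
top syrup [([0.604, 0.442, 0.152], 0.8)]
1.1 0.9990232376210915 [[ 3.84896740e-05  2.61719917e-01 -9.65143867e-01]
 [-5.07299703e-05 -9.65143866e-01 -2.61719918e-01]
 [-9.99999998e-01  5.90352340e-05 -2.38710292e-05]]
```

View pics/scene0.png

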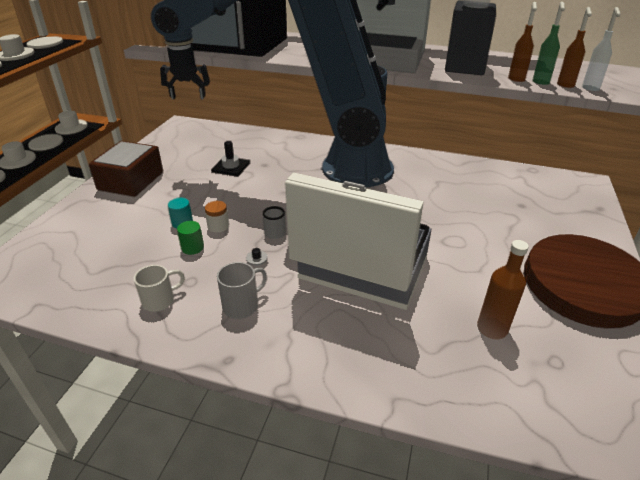

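View pics/top0.png

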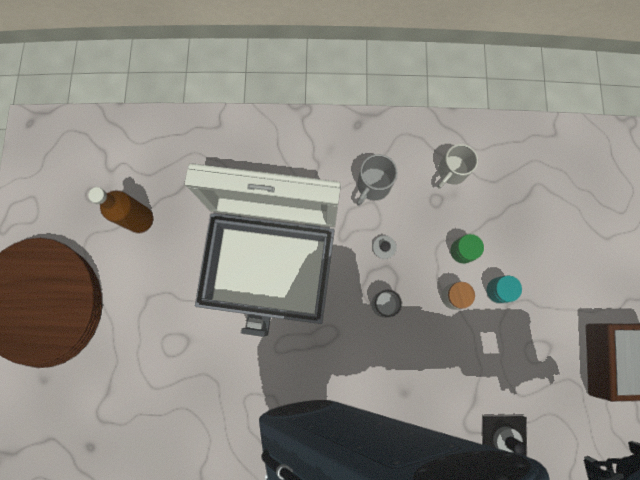

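One white jar is visible, with a wooden cap at top-view pixel (462,295). The green jar (468,247) and turquoise jar (508,289) are decoys. The can is at (387,303), the stopper at (384,246), the box around (266,268) and its lid around (263,187). Next I'll measure these precisely.

```bash
cat > h.py <<'E'
from bench import manip
import numpy as np, cv2
def cloud(n):
    p,d=manip.grab_frame(n); c=manip.get_calibration(n); K=c["camera_matrix"]
    v,u=np.mgrid[0:480,0:640]
    pts=np.stack([u.ravel(),v.ravel()],1).astype(float)
    x=cv2.undistortPoints(pts[:,None],K,np.array([c["k1"],0,0,0.]))[:,0]
    z=d.ravel().astype(float)
    X=np.c_[x*z[:,None],z]; W=(X-c["t"])@c["R"]
    W[z<=0]=np.nan
    return p,W.reshape(480,640,3)
def circ(P):
    A=np.c_[2*P,np.ones(len(P))]; s=np.linalg.lstsq(A,(P**2).sum(1),rcond=None)[0]
    return s[:2],np.sqrt(s[2]+s[0]**2+s[1]**2)
def down(a):  # tool pointing down; jaw (y) axis at yaw a in world
    y=np.array([np.cos(a),np.sin(a),0]); x=np.array([0,0,-1.]); return np.c_[x,y,np.cross(x,y)]
E
python3 - <<'E'
from h import *
np.set_printoptions(precision=4,suppress=True)
p,W=cloud("top"); p2,S=cloud("scene")
np.savez("c0.npz",p=p,W=W,S=S,p2=p2)
P=W.reshape(-1,3); Q=S.reshape(-1,3)
print("table z",np.nanmedian(P[(abs(P[:,0]-.45)<.05)&(abs(P[:,1]+.22)<.03)],0),np.nanmedian(Q[(abs(Q[:,0]-.45)<.05)&(abs(Q[:,1]+.22)<.03)],0))
def near(P,c,r,z0,z1): return P[(np.hypot(P[:,0]-c[0],P[:,1]-c[1])<r)&(P[:,2]>z0)&(P[:,2]<z1)]
for nm,c,z0,z1 in [("can",(.437,-.142),.055,.08),("jar",(.452,-.295),.06,.08),("knob",(.556,-.134),.03,.05),("flange",(.556,-.134),.012,.025)]:
    for n,C in(("top",P),("sc",Q)):
        A=near(C,c,.05,z0,z1)
        if len(A)>5:
            (q,rr)=cv2.minEnclosingCircle(A[:,:2].astype(np.float32)); print(nm,n,len(A),A.mean(0),np.max(A[:,2]),"enc",np.array(q),rr)
for n,C in(("top",P),("sc",Q)):
    A=C[(C[:,0]>.35)&(C[:,0]<.8)&(abs(C[:,1]-.13)<.2)&(C[:,2]>.085)&(C[:,2]<.115)]
    r=cv2.minAreaRect(A[:,:2].astype(np.float32)); print("rim",n,len(A),r, cv2.boxPoints(r))
    A=C[(C[:,0]>.5)&(C[:,0]<.85)&(abs(C[:,1]-.13)<.2)&(C[:,2]>.13)&(C[:,2]<.35)]
    print("lid",n,len(A),A.min(0),A.max(0)); 
    for z in np.arange(.12,.32,.02):
        B=A[abs(A[:,2]-z)<.01]
        if len(B): print(z,len(B),np.percentile(B,[2,50,98],axis=0)[:,:2].ravel())
E
```

```text
table z [ 0.4494 -0.2198  0.001 ] [ 0.4517 -0.2201  0.0003]
can top 206 [ 0.4249 -0.1389  0.0688] 0.07618130289371634 enc [ 0.4251 -0.1411] 0.030937448143959045
can sc 239 [ 0.4266 -0.1362  0.0642] 0.07322948748651932 enc [ 0.4253 -0.1349] 0.03344416618347168
jar top 579 [ 0.445  -0.3045  0.0704] 0.07698465846306843 enc [ 0.4455 -0.3058] 0.0302424319088459
jar sc 265 [ 0.4502 -0.3003  0.0689] 0.07421377694904538 enc [ 0.4464 -0.3043] 0.031933918595314026
knob top 86 [ 0.5579 -0.139   0.0401] 0.045250000414684216 enc [ 0.5582 -0.1396] 0.012202506884932518
knob sc 64 [ 0.5605 -0.1341  0.0381] 0.04282016800552511 enc [ 0.5593 -0.1344] 0.012006849981844425
flange top 350 [ 0.5578 -0.1387  0.0187] 0.02480341016574855 enc [ 0.5585 -0.14  ] 0.02854114957153797
flange sc 198 [ 0.5638 -0.1321  0.0181] 0.02499715668850073 enc [ 0.5585 -0.1346] 0.029135575518012047
rim top 4749 ((0.49415647983551025, 0.13172610104084015), (0.28007328510284424, 0.2813601493835449), 83.67010498046875) [[ 0.3389  0.0081]
 [ 0.6185 -0.023 ]
 [ 0.6494  0.2554]
 [ 0.3698  0.2864]]
lid top 4769 [ 0.588  -0.0232  0.130
[... 909 characters left out ...]
 0.1301] [0.6625 0.2599 0.3201]
0.13999999999999999 865 [ 0.6269 -0.0127  0.6444  0.1294  0.6588  0.2561]
0.15999999999999998 911 [ 0.6278 -0.0126  0.6449  0.1309  0.659   0.2559]
0.17999999999999997 928 [ 0.6283 -0.0126  0.6446  0.1297  0.6587  0.2559]
0.19999999999999996 956 [ 0.6283 -0.0131  0.6452  0.1296  0.659   0.2555]
0.21999999999999995 1013 [ 0.6283 -0.0136  0.6451  0.1289  0.6593  0.2561]
0.23999999999999994 1050 [ 0.6285 -0.0128  0.6458  0.1292  0.6596  0.2555]
0.2599999999999999 1078 [ 0.6288 -0.0139  0.6459  0.131   0.6596  0.2559]
0.2799999999999999 1134 [ 0.6291 -0.0137  0.646   0.1299  0.6602  0.2556]
0.29999999999999993 2362 [ 0.5991 -0.0115  0.6346  0.1305  0.6592  0.2538]
```

```bash
python3 - <<'E'
import cv2
a=cv2.imread("pics/top0.png")[150:350,180:540]; cv2.imwrite("pics/top0z.png",cv2.resize(a,None,fx=2.2,fy=2.2,interpolation=cv2.INTER_CUBIC))
a=cv2.imread("pics/scene0.png")[140:330,130:450]; cv2.imwrite("pics/scene0z.png",cv2.resize(a,None,fx=2.4,fy=2.4,interpolation=cv2.INTER_CUBIC))
E
```

```text
(no output)
```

View pics/top0z.png

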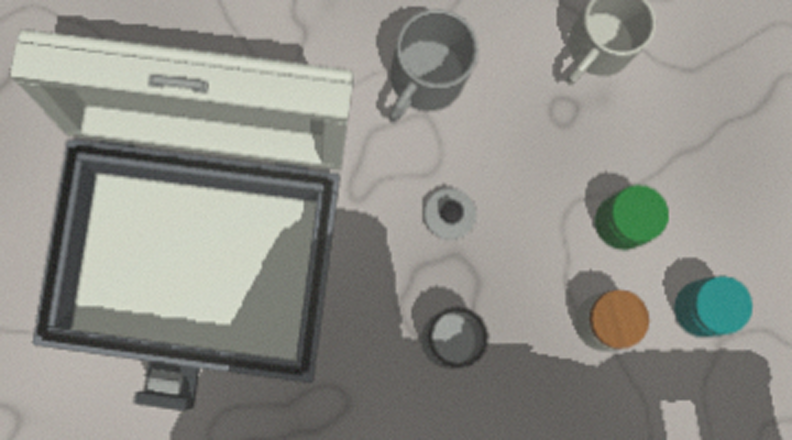

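View pics/scene0z.png

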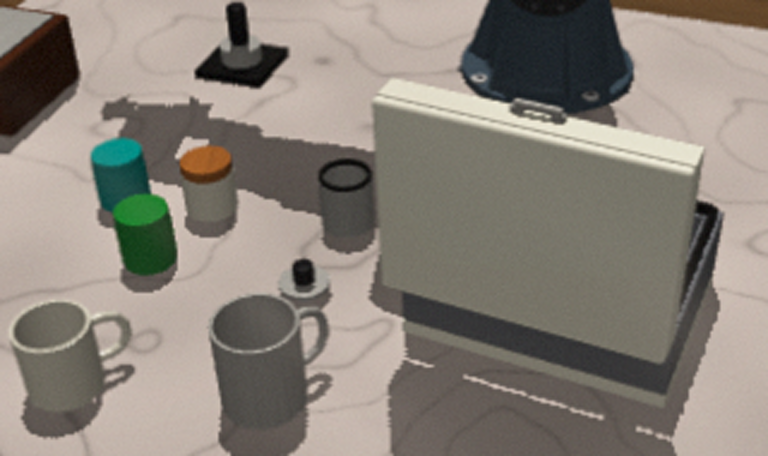

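```bash
python3 - <<'E'
from h import *
np.set_printoptions(precision=4,suppress=True)
D=np.load("c0.npz")
for yaw in (-.111,):
  R=np.array([[np.cos(yaw),-np.sin(yaw)],[np.sin(yaw),np.cos(yaw)]])
  for n in("W","S"):
    C=D[n].reshape(-1,3); C=C[~np.isnan(C[:,0])]
    L=(C[:,:2]-[.495,.132])@R
    def pr(nm,m,k): 
        if m.sum()>5: print(n,nm,m.sum(),np.percentile(L[m][:,k],[1,5,50,95,99]))
    z=C[:,2]; box=(abs(L[:,1])<.16)&(L[:,0]>-.2)&(L[:,0]<.2)
    rim=box&(z>.09)&(z<.112)
    pr("front",rim&(abs(L[:,1])>.05)&(L[:,0]<-.05),0)
    pr("left",rim&(L[:,1]>.1)&(abs(L[:,0])<.07),1)
    pr("right",rim&(L[:,1]<-.1)&(abs(L[:,0])<.07),1)
    pr("post",box&(z>.118)&(z<.14)&(L[:,0]<-.09),0); pr("posty",box&(z>.118)&(z<.14)&(L[:,0]<-.09),1)
    pr("lidface",box&(z>.16)&(z<.28)&(L[:,0]>.12),0)
    pr("floorx",box&(z>.005)&(z<.025)&(abs(L[:,1])<.08)&(abs(L[:,0])<.1),0)
    pr("floory",box&(z>.005)&(z<.025)&(abs(L[:,0])<.05)&(abs(L[:,1])<.13),1)
    pr("lidtopx",box&(z>.295)&(z<.31),0);pr("lidtopy",box&(z>.295)&(z<.32),1);pr("lidtopz",box&(z>.295)&(z<.34),0)
    m=box&(z>.29); print("lid top z",np.percentile(z[m],[5,50,95,99]))
    # slope of sides for yaw
    m=rim&(abs(L[:,1])>.05)&(L[:,0]<-.085)
    if m.sum()>10: print("yaw corr front",np.polyfit(L[m][:,1],L[m][:,0],1))
    m=box&(z>.16)&(z<.28)&(L[:,0]>.12)
    if m.sum()>10: print("yaw corr lid",np.polyfit(L[m][:,1],L[m][:,0],1),np.polyfit(z[m],L[m][:,0],1))
E
```

```text
W front 1063 [-0.1037 -0.1026 -0.0902 -0.0558 -0.0509]
W left 552 [0.1189 0.1202 0.1265 0.1373 0.1384]
W right 591 [-0.1402 -0.1394 -0.1305 -0.1215 -0.1207]
W post 283 [-0.145  -0.1443 -0.1336 -0.1149 -0.1132]
W posty 283 [-0.0247 -0.0211 -0.001   0.0196  0.0232]
W lidface 183 [0.1205 0.1222 0.1375 0.1399 0.1405]
W floorx 4926 [-0.0812 -0.0746  0.0014  0.0796  0.0865]
W floory 4363 [-0.1168 -0.1072  0.0007  0.1106  0.1202]
W lidtopx 3452 [0.1093 0.1103 0.1296 0.1487 0.1508]
W lidtopy 3569 [-0.1374 -0.126  -0.0004  0.1252  0.1368]
W lidtopz 3571 [0.1093 0.1104 0.1289 0.1486 0.1508]
lid top z [0.2988 0.3048 0.3079 0.3169]
yaw corr front [-0.0011 -0.0945]
yaw corr lid [-0.0509  0.1366] [-0.2995  0.1867]
S front 135 [-0.1037 -0.0975 -0.0841 -0.0529 -0.0507]
S left 255 [0.1221 0.1235 0.1348 0.1408 0.1411]
S lidface 6017 [0.1356 0.1475 0.1501 0.1524 0.1532]
S lidtopx 2081 [0.1109 0.1137 0.1381 0.1523 0.1533]
S lidtopy 2176 [-0.1325 -0.1199  0.0114  0.1296  0.1394]
S lidtopz 2177 [0.111  0.1139 0.1373 0.1522 0.1532]
lid top z [0.2923 0.3043 0.307  0.3161]
yaw corr front [-0.0898 -0.0808]
yaw corr lid [-0.0051  0.1499] [0.012  0.1471]
```

```bash
cat >> h.py <<'E'
F=np.array([.4955,.1315]); YAW=-.111
RB=np.array([[np.cos(YAW),-np.sin(YAW)],[np.sin(YAW),np.cos(YAW)]])
def bx(x,y,z): return np.r_[F+RB@[x,y],z]
def st(s=""): print(s,"t%.1f"%manip.current_time(),"tcp",np.round(manip.current_ee_pos(),4),"F",np.round(manip.current_force(),1),"w%.3f"%manip.current_grip_width())
def best(a,p):
    q0=manip.current_qpos(); o=[]
    for k in(0,np.pi,-np.pi):
        q=manip.inverse_kinematics(p,down(a+k))
        if q is not None:o.append((np.abs(np.array(q)-q0).max(),a+k))
    return min(o)[1]
E
python3 - <<'E'
from h import *
a=best(np.pi/2,[.425,-.138,.17])
manip.move_ptp([.425,-.138,.15],down(a)); st()
manip.move_l([.425,-.138,.028]); st("low")
manip.set_gripper(0.0,20); st("closed")
manip.set_gripper(1.0); st("open")
manip.move_l([.425,-.138,.15],max_speed=.3)
p,d=manip.grab_frame("scene"); cv2.imwrite("pics/s1.png",p[:,:,::-1])
for x in manip.look_for("scene","can_mid"): print(x)
E
```

```text
t3.0 tcp [ 0.4251 -0.1386  0.1501] F [0.5 0.  0.3] w1.000
low t4.0 tcp [ 0.4254 -0.1383  0.0286] F [ 0.7 -0.5 -0. ] w1.001
closed t4.3 tcp [ 0.4255 -0.1382  0.0289] F [-1.7 -1.1  7.9] w0.731
open t4.7 tcp [ 0.425 -0.138  0.028] F [ 0.5  0.5 -0.6] w1.004
{'at': [0.4417, -0.1374, 0.047], 'confidence': 0.64}
```

View pics/s1.png

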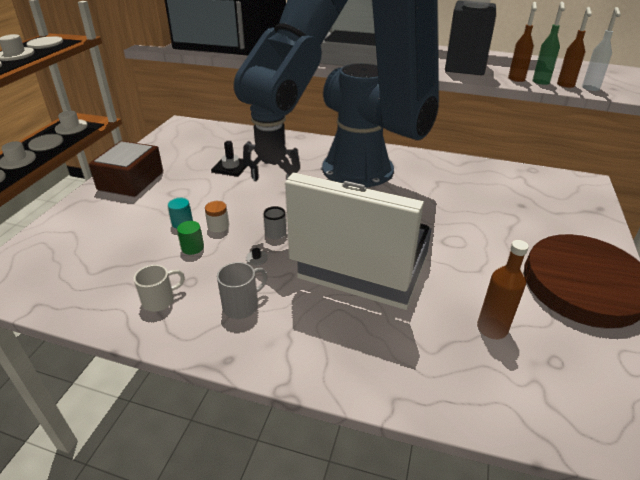

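The can still stands at (275,225) and is now centred in y. Next I'll pick up the stopper.

```bash
python3 - <<'E'
from h import *
a=best(np.pi/2,[.558,-.137,.15])
manip.move_ptp([.558,-.137,.12],down(a))
manip.move_l([.558,-.137,.040])
manip.set_gripper(.5)
manip.move_l([.558,-.137,.0215],max_speed=.05); st("low")
manip.set_gripper(0.0,40); st("closed")
manip.move_l([.558,-.137,.15]); st("up")
p,d=manip.grab_frame("scene"); cv2.imwrite("pics/s2.png",cv2.resize(p[100:300,150:400,::-1],None,fx=3,fy=3))
p,W=cloud("top"); cv2.imwrite("pics/t2.png",p[:,:,::-1])
E
```

```text
low t7.6 tcp [ 0.5578 -0.137   0.0212] F [-0.3 -0.1 -0.3] w0.503
closed t7.9 tcp [ 0.5582 -0.1371  0.0218] F [-0.3  0.9  3.3] w0.264
up t8.9 tcp [ 0.5575 -0.1368  0.1491] F [ 0.3  0.6 -1.3] w0.260
```

View pics/s2.png

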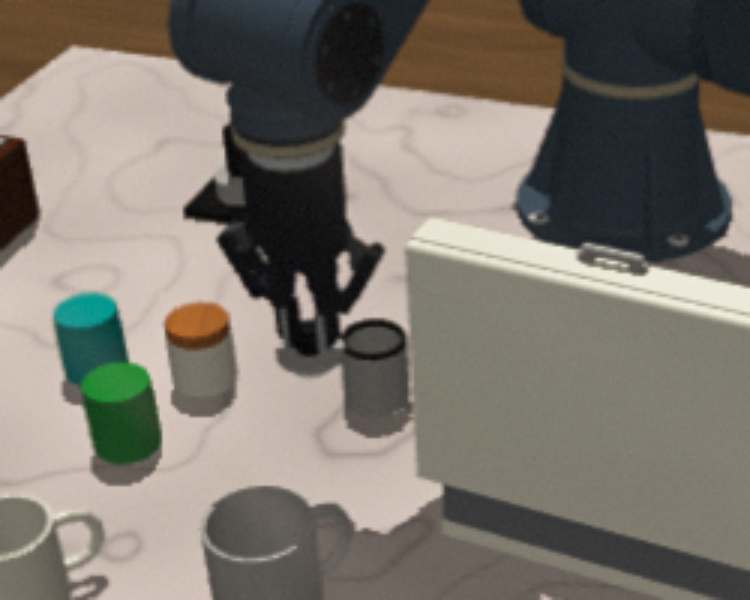

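View pics/t2.png

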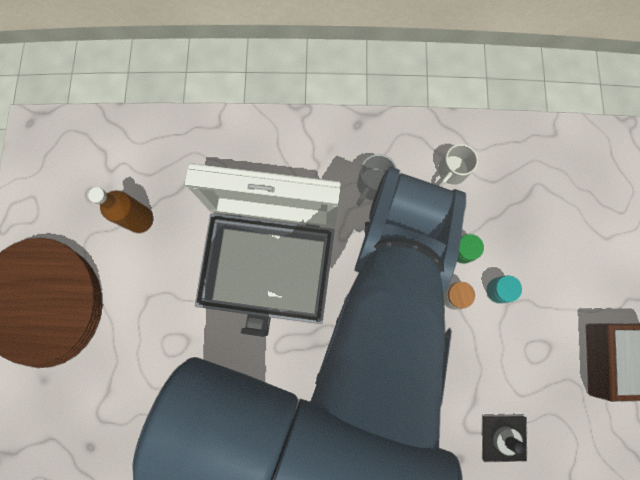

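Gripped at width 0.26, and the scene view shows the stopper hanging level. Moving it over the can.

```bash
python3 - <<'E'
from h import *
manip.move_l([.425,-.1378,.15],max_speed=.2); st()
manip.move_l([.425,-.1378,.092],max_speed=.08); st()
for z in np.arange(.086,.066,-.002):
    manip.move_l([.425,-.1378,z],max_speed=.02); st("%.3f"%z)
    if manip.current_force()[2]>22: break
p,d=manip.grab_frame("scene"); cv2.imwrite("pics/s3.png",cv2.resize(p[100:300,150:400,::-1],None,fx=3,fy=3))
E
```

```text
t9.8 tcp [ 0.426  -0.138   0.1502] F [-0.2  0.4 -0.8] w0.264
 t10.7 tcp [ 0.4253 -0.1379  0.0923] F [-0.5 -1.  -0.4] w0.265
0.086 t11.2 tcp [ 0.425  -0.1378  0.086 ] F [ 0.  -0.3 -0.2] w0.263
0.084 t11.4 tcp [ 0.4249 -0.1378  0.0839] F [-0.5  0.6 -1.5] w0.260
0.082 t11.7 tcp [ 0.4249 -0.1378  0.0819] F [ 0.8 -1.1 -1.3] w0.262
0.080 t11.9 tcp [ 0.425  -0.1378  0.0799] F [ 0.1 -0.  -1.1] w0.263
0.078 t12.2 tcp [ 0.425  -0.1378  0.0779] F [-0.4  1.2 -0.6] w0.260
0.076 t12.4 tcp [ 0.425  -0.1378  0.0759] F [-0.5 -0.3  0.4] w0.262
0.074 t12.7 tcp [ 0.4252 -0.1379  0.0747] F [-4.8  1.6 16.5] w0.264
0.072 t12.9 tcp [ 0.426  -0.138   0.0733] F [-3.2  4.1 24.1] w0.261
```

View pics/s3.png

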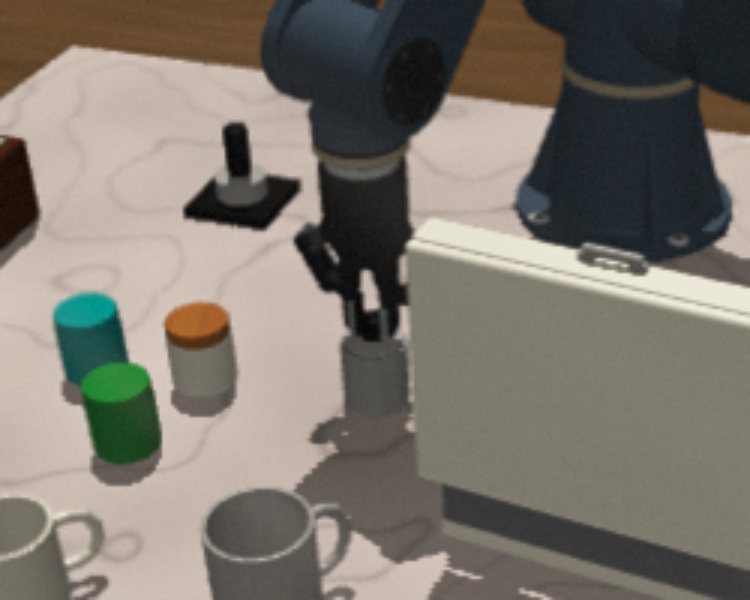

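```bash
python3 - <<'E'
from h import *
manip.set_gripper(.6); st("rel")
manip.move_l([.425,-.138,.125],max_speed=.1)
p,W=cloud("scene"); cv2.imwrite("pics/s4.png",cv2.resize(p[160:260,220:345,::-1],None,fx=6,fy=6))
manip.set_gripper(0.0,60); st("shut")
for z in np.r_[.105,.1,np.arange(.098,.078,-.0015)]:
    manip.move_l([.425,-.138,z],max_speed=.04); st("%.4f"%z)
    if manip.current_force()[2]>25: break
st();manip.move_l([.425,-.138,.17],max_speed=.2)
E
```

```text
rel t13.4 tcp [ 0.4248 -0.1377  0.0717] F [-0.5  0.  -0.6] w0.597
shut t14.6 tcp [ 0.425 -0.138  0.125] F [ 0.2 -0.4 -0.4] w0.002
0.1050 t15.3 tcp [ 0.425 -0.138  0.105] F [-1.2  0.  -0.5] w0.002
0.1000 t15.6 tcp [ 0.4249 -0.1379  0.0998] F [-0.6 -0.1  0.5] w0.004
0.0980 t15.8 tcp [ 0.425 -0.138  0.098] F [-0.1 -0.6 -0.3] w-0.001
0.0965 t16.1 tcp [ 0.425  -0.138   0.0964] F [0.2 0.7 0.6] w0.001
0.0950 t16.3 tcp [ 0.4249 -0.138   0.0949] F [ 0.4  0.1 -0.1] w-0.001
0.0935 t16.6 tcp [ 0.4249 -0.138   0.0934] F [ 0.3 -0.3  0.1] w-0.000
0.0920 t16.8 tcp [ 0.4253 -0.1381  0.093 ] F [-4.7  2.  17. ] w-0.001
0.0905 t17.1 tcp [ 0.4258 -0.1383  0.0929] F [-10.8   4.9  41.3] w-0.000
 t17.1 tcp [ 0.4258 -0.1383  0.0929] F [-10.8   4.9  41.3] w-0.000
```

View pics/s4.png

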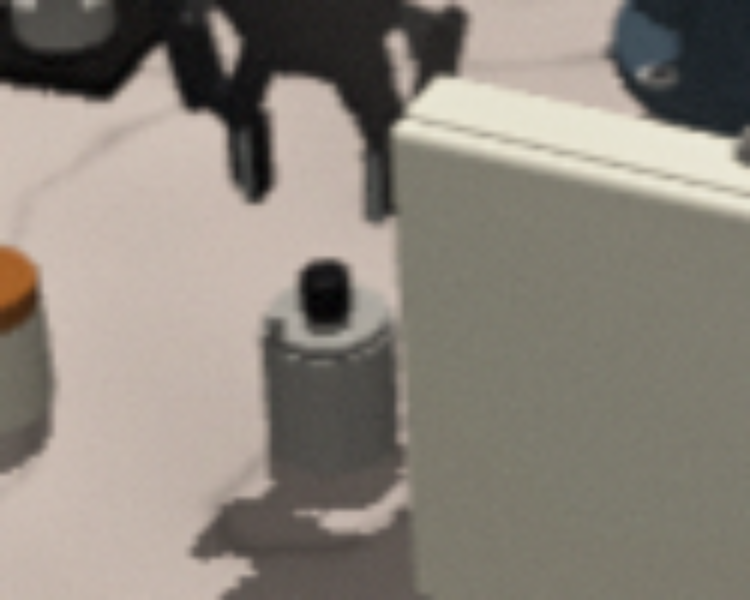

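The stopper is seated: the knob top is at 0.093 m and held firm at 41 N, and the scene view shows the flange flush and level. Next is the jar.

```bash
python3 - <<'E'
from h import *
a=best(np.pi/4,[.446,-.304,.2])
manip.set_gripper(1.0)
p,W=cloud("top"); q,S=cloud("scene")
for n in("scene","top"):
    print(n,[np.round(x["at"],3).tolist()+[round(x["confidence"],2)] for x in manip.look_for(n,"jar1_mid")])
c=None
for n,C,I in(("top",W,p),("sc",S,q)):
    hs=cv2.cvtColor(I,cv2.COLOR_RGB2HSV).astype(int); m=(hs[...,0]<18)&(hs[...,1]>110)&(C[...,2]>.06)&(C[...,2]<.078)&(C[...,1]<-.2)&(C[...,1]>-.45)
    A=C[m]; 
    if len(A)>5: print(n,len(A),A.mean(0),cv2.minEnclosingCircle(A[:,:2].astype(np.float32)))
cv2.imwrite("pics/t5.png",p[:,:,::-1])
cv2.imwrite("pics/s5.png",q[:,:,::-1])
E
```

```text
scene [[0.465, -0.292, 0.054, 0.88], [0.575, -0.319, 0.05, 0.68], [0.477, -0.402, 0.055, 0.68], [0.733, -0.105, 0.065, 0.49]]
top [[0.552, -0.318, 0.07, 0.91], [0.458, -0.402, 0.073, 0.8]]
sc 321 [ 0.21354859 -0.30904303  0.06911848] ((-0.070797860622406, -0.32208263874053955), 0.5483036041259766)
```

View pics/t5.png

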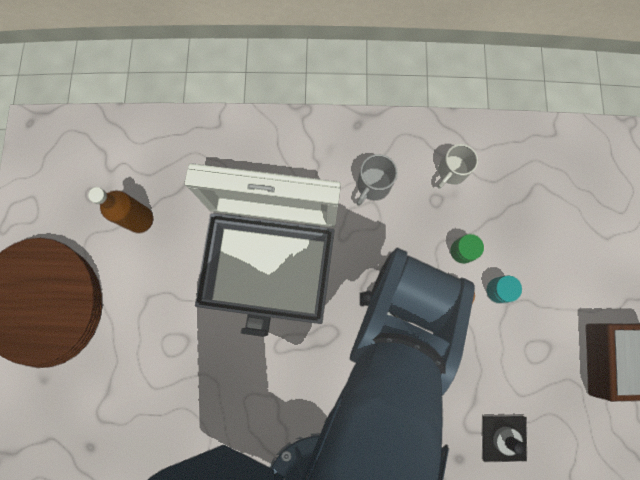

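View pics/s5.png

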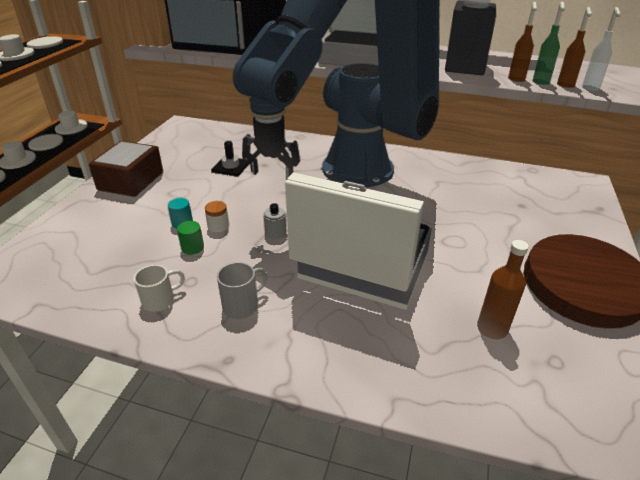

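The jar hasn't moved (scene pixel 217,217), and no other white jars are visible. Picking it up.

```bash
python3 - <<'E'
from h import *
X=[.446,-.303]
a=best(np.pi/4,[*X,.2])
manip.move_l([.425,-.138,.2],max_speed=.3)
manip.move_ptp([*X,.2],down(a)); st()
manip.move_l([*X,.023],max_speed=.15); st("low")
manip.set_gripper(0.0,40); st("closed")
manip.move_l([*X,.22],max_speed=.2); st("up")
p,d=manip.grab_frame("scene"); cv2.imwrite("pics/s6.png",p[:,:,::-1])
E
```

```text
t19.5 tcp [ 0.4455 -0.3024  0.1991] F [0.  0.9 1. ] w1.001
low t20.9 tcp [ 0.4464 -0.3032  0.0238] F [ 0.4  0.7 -0.6] w0.998
closed t21.2 tcp [ 0.4463 -0.3033  0.0239] F [-2.   1.   7.4] w0.714
up t22.4 tcp [ 0.4455 -0.3026  0.2189] F [ 0.5  0.4 -2.3] w0.711
```

View pics/s6.png

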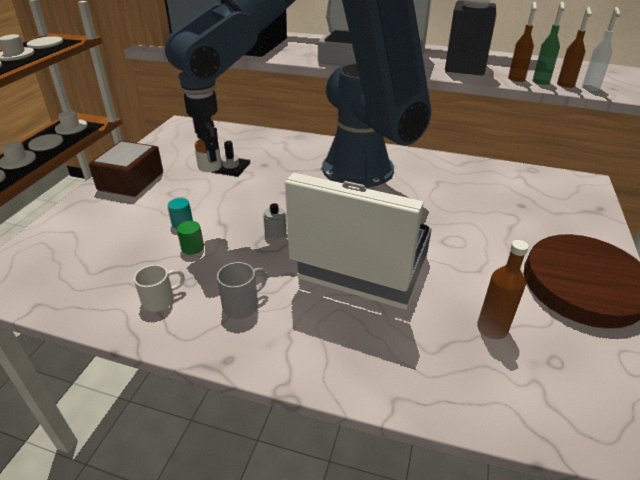

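```bash
python3 - <<'E'
from h import *
P=bx(-.005,.056,.24)
a=best(YAW,P); 
manip.move_ptp(P,down(a)); st()
manip.move_l(bx(-.005,.056,.06),max_speed=.15); st()
for z in np.arange(.044,.034,-.002):
    manip.move_l(bx(-.005,.056,z),max_speed=.03); st("%.3f"%z)
    if manip.current_force()[2]>2.5: break
manip.set_gripper(.95); st("rel")
manip.move_l(bx(-.005,.056,.24),max_speed=.2); st("up")
manip.move_ptp([.40,-.15,.26],down(a))
p,W=cloud("top"); cv2.imwrite("pics/t7.png",p[:,:,::-1])
q,S=cloud("scene"); cv2.imwrite("pics/s7.png",q[:,:,::-1])
E
```

```text
t24.2 tcp [0.497  0.1871 0.2399] F [-0.   0.2 -2.1] w0.713
 t25.6 tcp [0.4972 0.1878 0.0608] F [ 0.9  0.  -2.5] w0.711
0.044 t26.2 tcp [0.4968 0.1877 0.044 ] F [-0.5 -0.6 -2.2] w0.716
0.042 t26.5 tcp [0.4967 0.1877 0.042 ] F [ 0.1 -0.9 -2. ] w0.719
0.040 t26.7 tcp [0.4967 0.1877 0.0399] F [ 0.2 -0.1 -1.8] w0.712
0.038 t27.0 tcp [0.497  0.1878 0.0389] F [-4.1 -1.6 10.3] w0.713
rel t27.3 tcp [0.4968 0.1877 0.0379] F [ 0.5 -0.5  0.3] w0.950
up t28.5 tcp [0.4962 0.1875 0.239 ] F [-0.2  0.4 -0.7] w0.950
```

View pics/t7.png

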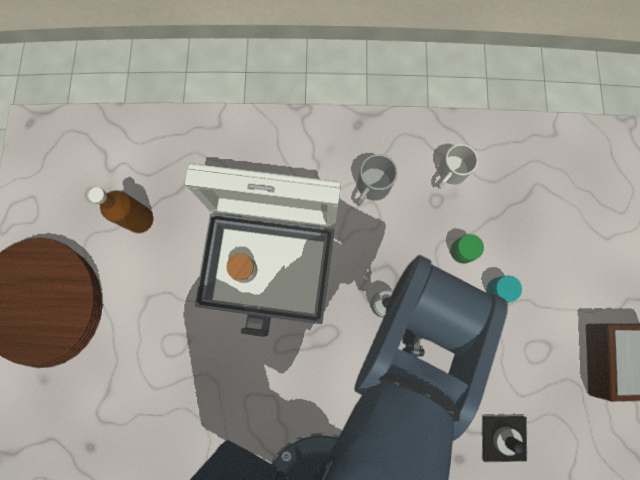

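View pics/s7.png

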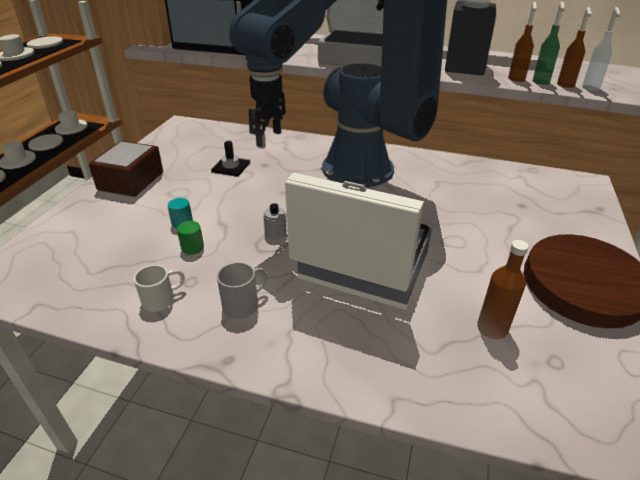

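The jar stands upright in the box, cap at top-view pixel (240,265). Now the can.

```bash
python3 - <<'E'
from h import *
X=[.425,-.138]
a=best(np.pi/2,[*X,.22])
manip.move_ptp([*X,.2],down(a))
manip.set_gripper(1.0)
manip.move_l([*X,.030],max_speed=.12); st("low")
manip.set_gripper(0.0,40); st("closed")
manip.move_l([*X,.22],max_speed=.2); st("up")
P=bx(-.005,-.058,.24)
a=best(YAW,P); 
manip.move_ptp(P,down(a)); st()
p,d=manip.grab_frame("scene"); cv2.imwrite("pics/s8.png",p[:,:,::-1])
manip.move_l(bx(-.005,-.058,.065),max_speed=.15); st()
for z in np.arange(.051,.039,-.002):
    manip.move_l(bx(-.005,-.058,z),max_speed=.03); st("%.3f"%z)
    if manip.current_force()[2]>2.5: break
manip.set_gripper(.95); st("rel")
manip.move_l(bx(-.005,-.058,.27),max_speed=.2); st("up")
manip.move_ptp([.40,-.25,.3],down(a))
p,W=cloud("top"); cv2.imwrite("pics/t8.png",p[:,:,::-1])
cv2.imwrite("pics/t8z.png",cv2.resize(p[170:350,180:360,::-1],None,fx=3.3,fy=3.3))
E
```

```text
low t33.0 tcp [ 0.4253 -0.1381  0.0305] F [ 0.2 -0.2  0.4] w0.997
closed t33.4 tcp [ 0.4252 -0.1382  0.0307] F [-3.8  0.2  9.9] w0.724
up t34.5 tcp [ 0.4244 -0.1377  0.219 ] F [ 0.1 -0.2 -3.6] w0.726
 t35.5 tcp [0.4838 0.0739 0.2393] F [ 0.2 -0.6 -2.6] w0.722
 t36.8 tcp [0.4846 0.0744 0.0657] F [ 1.2  0.8 -3.4] w0.719
0.051 t37.4 tcp [0.4841 0.0744 0.0509] F [-0.4 -0.4 -2.6] w0.719
0.049 t37.7 tcp [0.4841 0.0744 0.049 ] F [-0.4 -0.9 -3.2] w0.722
0.047 t37.9 tcp [0.484  0.0744 0.0469] F [ 0.1 -0.6 -3.3] w0.719
0.045 t38.2 tcp [0.4844 0.0744 0.0458] F [-3.9 -0.1 11. ] w0.726
rel t38.5 tcp [0.4842 0.0744 0.045 ] F [ 0.3 -0.8  0.1] w0.951
up t39.8 tcp [0.4836 0.0744 0.269 ] F [-0.4  1.3  0.5] w0.952
```

View pics/t8.png

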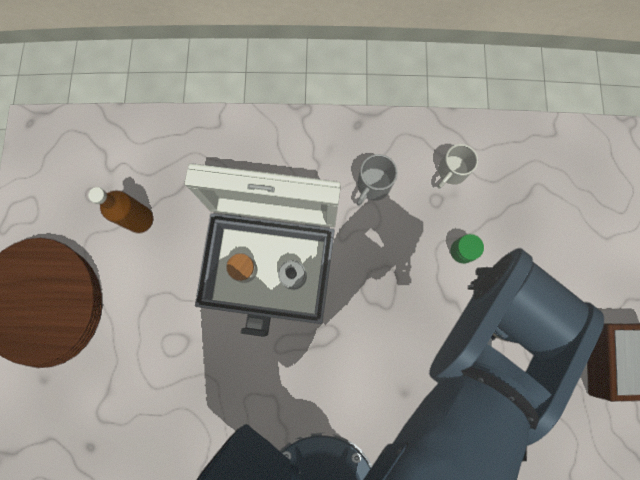

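View pics/t8z.png

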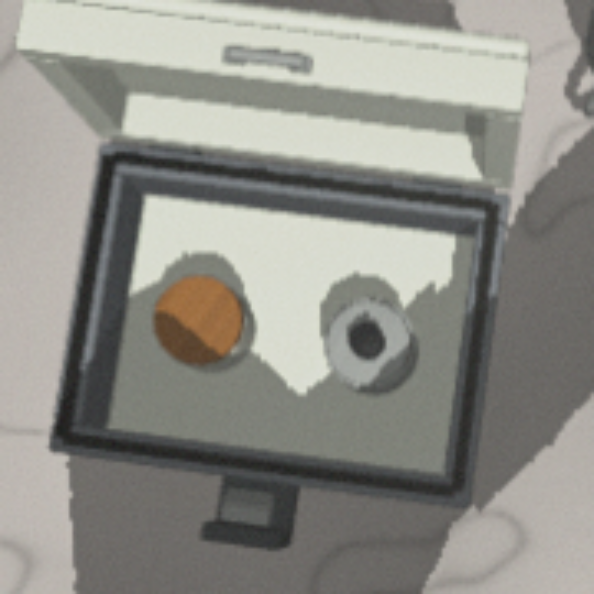

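View pics/s8.png

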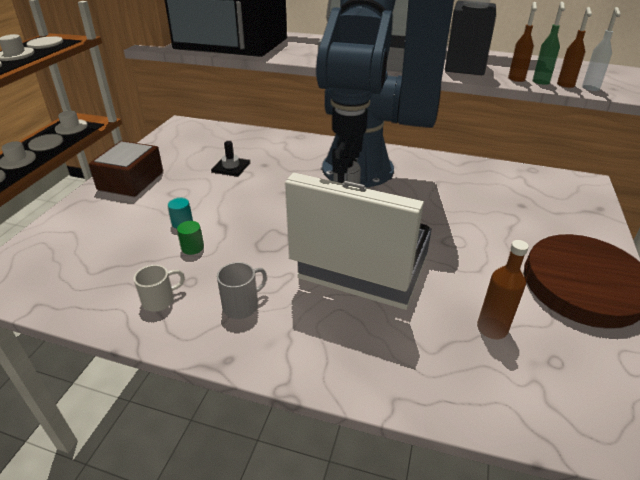

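Both stand in the box, the jar at (240,265) and the can at (291,272). I'll check the stopper's level and height, then close the lid.

```bash
python3 - <<'E'
from h import *
np.set_printoptions(precision=4,suppress=True)
p,W=cloud("top"); C=W.reshape(-1,3); L=(C[:,:2]-F)@RB
for nm,c in(("can",(-.005,-.058)),("jar",(-.005,.056))):
    d=np.hypot(L[:,0]-c[0],L[:,1]-c[1])
    m=(d<.034)&(C[:,2]>.1); print(nm,"top",m.sum(),C[m,2].mean() if m.any() else 0)
    m=(d<.034)&(C[:,2]>.077)&(C[:,2]<.095); A=C[m]; print(" plane",m.sum(),np.linalg.lstsq(np.c_[A[:,:2]-A[:,:2].mean(0),np.ones(len(A))],A[:,2],rcond=None)[0],cv2.minEnclosingCircle(L[m].astype(np.float32)))
manip.set_gripper(0,60)
a=best(YAW+np.pi/2,bx(.185,0,.40))
manip.move_l([.40,-.25,.42],max_speed=.3)
for P in (bx(.19,0,.42),): manip.move_ptp(P,down(a)); st()
manip.move_l(bx(.19,0,.28),max_speed=.15); st("behind")
p,d=manip.grab_frame("scene"); cv2.imwrite("pics/s9.png",p[:,:,::-1])
E
```

```text
can top 97 0.10796875880226386
 plane 512 [-0.0007  0.0136  0.0854] ((-0.003931770566850901, -0.05902590975165367), 0.03110985830426216)
jar top 0 0
 plane 587 [0.0052 0.0028 0.0854] ((-0.004353880882263184, 0.057121019810438156), 0.030483687296509743)
 t44.1 tcp [0.6843 0.1092 0.4203] F [-1.  -0.2  0.4] w-0.001
behind t45.2 tcp [0.6847 0.1104 0.2812] F [0.  0.4 0.6] w0.001
```

View pics/s9.png

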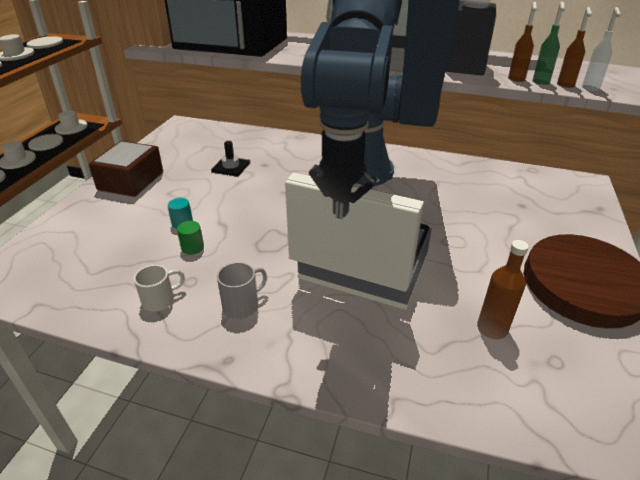

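Everything is level and the can's top is at 0.108 m as expected. The fingers are behind the lid at (340,205), so I'll swing it shut along its arc.

```bash
python3 - <<'E'
from h import *
def pt(phi,s=.185,r=.011):
    return bx(.105-s*np.sin(phi)+.044*np.cos(phi)+r,0,.095+s*np.cos(phi)+.044*np.sin(phi))
for phi in np.r_[0,.12,np.arange(.25,1.45,.125)]:
    manip.move_l(pt(phi),max_speed=.12); st("%.2f"%phi)
    if np.linalg.norm(manip.current_force())>25: print("stop");break
p,d=manip.grab_frame("scene"); cv2.imwrite("pics/s10.png",p[:,:,::-1])
E
```

```text
0.00 t45.7 tcp [0.6549 0.1138 0.2809] F [ 0.5 -0.5 -0.5] w0.000
0.12 t46.0 tcp [0.6327 0.1162 0.2842] F [ 0.3 -0.4 -0.9] w0.001
0.25 t46.4 tcp [0.6081 0.119  0.2852] F [ 0.7 -0.1  0.3] w-0.001
0.38 t46.7 tcp [0.5846 0.1216 0.2833] F [-1.3 -0.6 -0.9] w-0.001
0.50 t47.1 tcp [0.5616 0.1242 0.2786] F [-0.   0.3 -0.3] w0.004
0.62 t47.4 tcp [0.5393 0.1267 0.271 ] F [ 0.2  0.5 -0.2] w-0.004
0.75 t47.8 tcp [0.5181 0.129  0.2607] F [0.8 0.  0.9] w-0.002
0.88 t48.1 tcp [0.4982 0.1313 0.2477] F [-0.2  0.7  0.7] w-0.002
1.00 t48.5 tcp [0.4802 0.1333 0.2324] F [ 0.8 -0.  -0.7] w0.004
1.12 t48.8 tcp [0.4643 0.1351 0.2149] F [0.7 0.2 0.1] w-0.002
1.25 t49.2 tcp [0.4506 0.1366 0.1956] F [-0.5  0.5  0.6] w-0.002
1.38 t49.5 tcp [0.4395 0.1378 0.1747] F [-0.9  0.1  1.2] w0.004
```

View pics/s10.png

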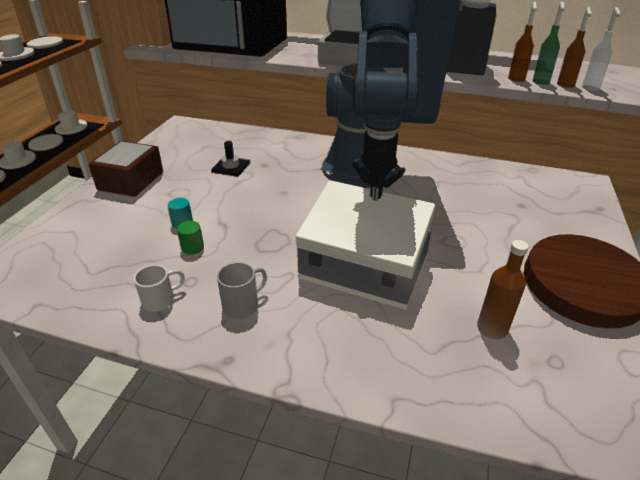

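The lid has followed and is nearly shut. I'll move the fingers to the middle of its front edge and press.

```bash
python3 - <<'E'
from h import *
manip.move_l(bx(-.07,0,.195)); manip.move_l(bx(-.091,0,.19)); st()
manip.move_l(bx(-.091,0,.152),max_speed=.08); st()
for z in np.r_[np.arange(.149,.130,-.001)]:
    manip.move_l(bx(-.091,0,z),max_speed=.03); st("%.4f"%z)
    if manip.current_force()[2]>32: break
p,d=manip.grab_frame("scene"); cv2.imwrite("pics/s11.png",p[:,:,::-1])
E
```

```text
t50.2 tcp [0.405  0.1416 0.1896] F [-0.3 -0.5 -0.1] w-0.003
 t50.8 tcp [0.4053 0.1416 0.1518] F [-0.2  0.   0.2] w-0.003
0.1490 t51.0 tcp [0.4053 0.1416 0.149 ] F [-0.1  1.1  0.3] w-0.001
0.1480 t51.3 tcp [0.4052 0.1417 0.1482] F [-2.4  0.7  4.2] w0.006
0.1470 t51.5 tcp [0.4049 0.1417 0.147 ] F [-3.3  1.1  4.5] w0.002
0.1460 t51.8 tcp [0.405  0.1416 0.146 ] F [-2.3  1.3  2.9] w0.000
0.1450 t52.0 tcp [0.405  0.1416 0.145 ] F [-2.   0.8  4. ] w0.002
0.1440 t52.3 tcp [0.4049 0.1416 0.144 ] F [-3.3  1.   4.3] w0.001
0.1430 t52.5 tcp [0.4049 0.1415 0.1429] F [-3.8  0.3  4.5] w-0.001
0.1420 t52.8 tcp [0.405  0.1415 0.1419] F [-3.  -0.6  4.1] w-0.002
0.1410 t53.0 tcp [0.4051 0.1415 0.1409] F [-1.6  0.6  1.1] w0.001
0.1400 t53.3 tcp [0.4053 0.1415 0.1399] F [0.9 0.1 0.2] w0.002
0.1390 t53.5 tcp [0.4052 0.1416 0.1391] F [-2.2  0.2  3.9] w-0.003
0.1380 t53.8 tcp [0.405  0.1416 0.1381] F [-4.2 -0.2  6.6] w-0.002
0.1370 t54.0 tcp [0.4048 0.1416 0.1371] F [-5.3 -1.   7.2] w0.002
0.1360 t54.3 tcp [0.4047 0.1416 0.1366] F [-7.8 -0.6 16.3] w0.000
0.1350 t54.5 tcp [0.4048 0.1417 0.1363] F [-12.8  -0.8  30.6] w-0.001
0.1340 t54.8 tcp [0.4048 0.1417 0.1362] F [-18.8  -2.6  46.6] w-0.004
```

```bash
python3 - <<'E'
from h import *
manip.move_l(bx(-.091,0,.150),max_speed=.1); manip.dwell(.5)
for z in np.arange(.143,.1375,-.0005):
    manip.move_l(bx(-.091,0,z),max_speed=.03); f=np.mean([manip.current_force() for _ in range(3)],0); st("%.4f"%z)
    if f[2]>3: break
manip.move_l(bx(-.091,0,.25),max_speed=.2)
manip.move_ptp([.35,-.3,.35],manip.current_tcp_rot())
p,W=cloud("top"); cv2.imwrite("pics/t12.png",p[:,:,::-1]); cv2.imwrite("pics/t12z.png",cv2.resize(p[170:350,180:360,::-1],None,fx=3.3,fy=3.3))
q,S=cloud("scene"); cv2.imwrite("pics/s12.png",q[:,:,::-1])
for C in(W,S):
    C=C.reshape(-1,3); C=C[~np.isnan(C[:,0])]; L=(C[:,:2]-F)@RB
    m=(abs(L[:,1])<.12)&(L[:,0]>-.095)&(L[:,0]<.12)&(C[:,2]>.12)&(C[:,2]<.16)
    print(m.sum(),np.linalg.lstsq(np.c_[L[m][:,0]+.105,L[m][:,1],np.ones(m.sum())],C[m,2],rcond=None)[0])
E
```

```text
0.1430 t56.0 tcp [0.4049 0.1416 0.1428] F [ 0.1 -0.3 -1.1] w0.000
0.1425 t56.3 tcp [0.4051 0.1416 0.1426] F [ 0.3  1.  -0.2] w0.003
0.1420 t56.5 tcp [0.405  0.1416 0.142 ] F [-0.2 -0.5 -1.3] w-0.004
0.1415 t56.8 tcp [0.4051 0.1416 0.1415] F [-0.   0.2 -0.6] w-0.003
0.1410 t57.0 tcp [0.405  0.1416 0.141 ] F [-0.4  0.3 -0.7] w0.004
0.1405 t57.3 tcp [0.405  0.1416 0.1405] F [-0.3 -0.3 -0.3] w-0.003
0.1400 t57.5 tcp [0.4051 0.1416 0.14  ] F [-0.1  0.4  0.3] w-0.001
0.1395 t57.8 tcp [0.4051 0.1416 0.1396] F [0.3 0.4 1.7] w0.002
0.1390 t58.0 tcp [0.405  0.1416 0.1392] F [-2.  -0.1  5. ] w0.003
10819 [-0.00380238 -0.00160912  0.14024447]
5621 [-2.87457648e-02  3.25093382e-05  1.42083600e-01]
```

View pics/t12.png

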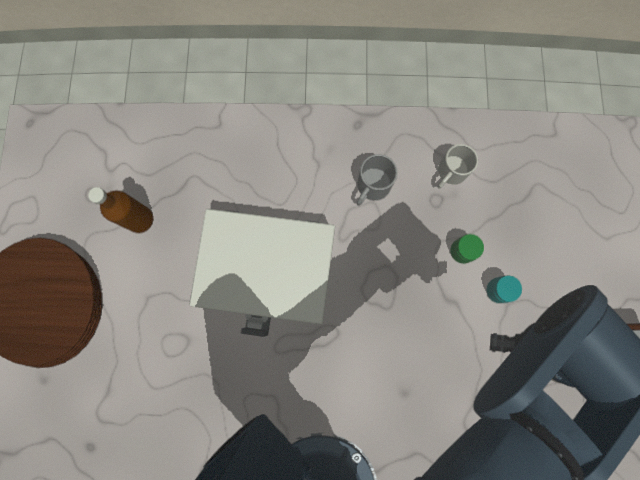

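View pics/t12z.png

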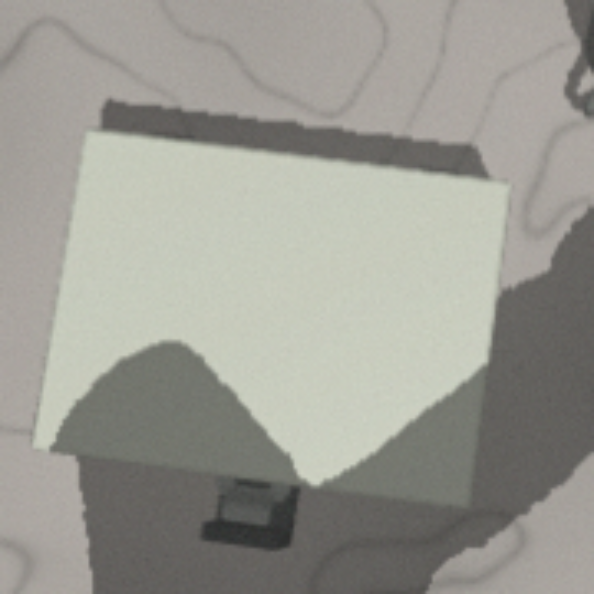

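View pics/s12.png

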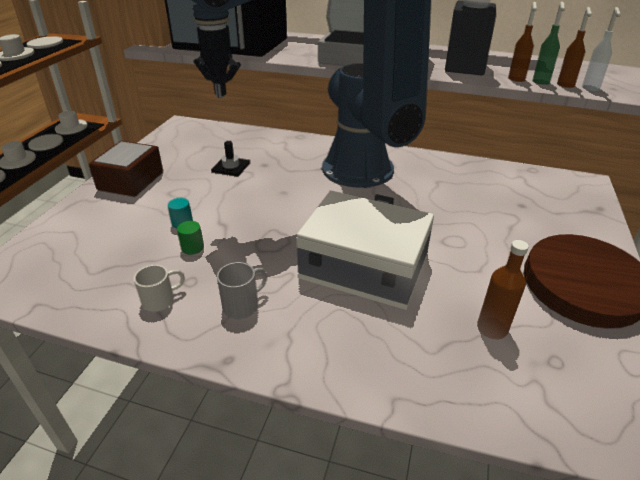

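```bash
python3 - <<'E'
from h import *
manip.sign_off(); st()
E
```

```text
the job is handed in; nothing more can be done
the job is handed in; nothing more can be done
```

The job is done and handed in at about 60 s of the 210 s allowed. The canister is stoppered, it and the one white jar on the counter stand in the cool box, and the lid is shut and caught.

- **Stopper:** I set it on the canister, then pressed it with closed fingertips. The knob top stopped at 0.093 m at up to 41 N, which is the fully seated height. In the box its top measured 0.108 m and the flange was level to about 0.014 rad.
- **Box:** The jar and canister stand upright with caps level, at about y = +57 mm and −59 mm from the box's centre. I left the green and turquoise look-alikes, mug, pitcher and syrup bottle untouched, and the last pictures show them in place.
- **Lid:** I swung it over and pressed it to its stop, with a peak of about 47 N down at the fingertips (about 50 N in all), more than the 15–20 N needed. About half a second after I let go, a light touch found its front edge at about 0.1395 m, or 0.003 rad, which matches caught. Uncaught it would sit at 0.141 m or higher.

**Checks that disagreed:**
- **Lid slope:** The top camera showed the lid flat, with a slope of −0.004. The scene camera's fit gave −0.029. I relied on the touch check and did not look into the difference.
- **Object positions:** Early on, the two cameras also differed by about 5 mm in y for the canister and the stopper. I centred the canister with the gripper to settle its position.
- **Stopper force:** When I first lowered the stopper onto the canister, the force rose about 4 mm lower than expected. The fingertip press afterwards confirmed it was seated.

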